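# Clear the used-up tape roll and hold the fresh-roll case open

## Robot

A 7-joint arm with a two-finger parallel gripper is mounted at the origin on a cart in front of the work surface, level with it; the furniture and walls round the work are solid. World frame = base frame: x ahead of the robot, y to its left, z up, the work surface at z = 0. Lengths are in m, angles in rad, forces in N, time in s.
With the tool pointing down it reaches from about 0.35 to 0.775 m from the base axis. Payload 3.1 kg.
Tool frame: the origin (TCP) lies on the centre line of the jaws, within the pads' length; the fingertips stand 8 mm ahead of it and the grasp point (between the pads) lies 11 mm behind it (r.tip_reach is the distance from the TCP to the fingertips, in m); z points along the fingers, y is the line along which they close (so a half turn about z gives the same grasp; the last joint's range is limited). The gripper opens to 85 mm and grips with 20 to 120 N. Pads are 22 mm wide; open, the fingers measure 114 mm over their backs; the gripper's body (76 mm by 85 mm) begins 54 mm behind the grasp point. The pads swing forward as they close: fully open they stand 13 mm farther back than shut.
Start: joints at [1.117, 0.311, 0.014, 1.512, -0.004, 1.319, -0.027], TCP at [0.22, -0.504, 0.239] pointing down, gripper open.
Joint ranges: [-2.7, 2.7], [-0.3, 1.91], [-1.27, 1.3], [0.12, 2.57], [-1.44, 4.58], [0.2, 2.03], [-3.05, 3.05]. Speed limits (rad/s): [2.79, 2.79, 3.14, 3.14, 3.14, 3.14, 3.14].

## Interface

Orientations are given as a rotation vector (axis times angle).
In Python, from rig import sensors, snapshot, calibration, r gives the robot as it stands.
- The arm moves only by the tool play_rows, never from a script. Its arguments are lists of equal length, an entry for each row: "dp": the shift along the world's x, y, z in m, a list of three; "turn": the turn, a rotation vector about the world's x, y, z in rad, a list of three; "claw": the opening, from 0 (shut) to 1 (fully open). In form: {"dp": [[tx, ty, tz], ...], "turn": [[wx, wy, wz], ...], "claw": [claw, ...]}. A call has exactly 10 rows; each row shifts and turns the commanded pose from where the row before left it; what a row does not reach is not made up. A row lasts 1/10 s, in which the tool goes at most 50 mm and 8.59 degrees, less where a joint would pass 70% of its speed; a pose out of reach is approached as far as the arm can. A call with a gripper value outside its range is refused whole. The fingers move at their own pace and stop on an object; "force" is the grip in N (left out, the last holds). Time passes only in rows, so rows that do not move let the fingers close, or fill a call up. It gives the time, the measured TCP pose, the force, the opening and the grip force at its end, in the units of the state.
- sensors.observe(): the state, without advancing time (a new reading comes with each control period).
- snapshot(name): name is "scene" or "top"; returns the picture (400x640x3 uint8, red, green, blue); there is no depth.
- calibration(name): a dict with "mtx" (3x3 intrinsics, pixels), "dist" ([k1, k2, p1, p2, k3] as OpenCV has them; the pictures are not rectified), "R" (3x3) and "t" (3): a world point X has camera coordinates R X + t. Camera axes: x right, y down, z forward; pixel columns grow to the right and rows downward; lengths in m; the calibration is good to about 2 mm. A picture is of the moment at which its call begins. calibration takes no time and is no camera call.
- r.close_job(): hands the job in; it is judged then, once.
The state is a dict: "clock": time; "q": joint angles; "qvel": joint speeds; "joint_torque": joint torques, N m; "ee_pos": TCP position; "tcp_rot": TCP orientation; "wrist_force": force on the tool from outside, world axes, zero at the start; "torque": the same for the moment, N m; "gripper_width": finger opening in m; "gripper_force": force on a finger pad.
Only numpy, scipy, OpenCV 4.12 (cv2) and the standard library are available. Lean on these libraries where they do the work, as an engineer would, in place of code of your own. Each camera call takes 0.05 s, during which the arm holds its last target. There are 200 camera calls.

## Task

Neck-tape changeover: first slide the used-up tape roll (the thin one, little more than its card core) up off its spindle and put it in the small ivory basket, leaving the full roll on its spindle and not disturbing the sample cup or the product pack. Then raise the lid of the clear tape case by its steel bar to about 60 degrees from closed and finish while still holding it there, steady, so that the packer can take a fresh roll; the lid falls shut if it is let go.

Things in the scene. Friction and masses are not known exactly. Their poses are not given: they have to be found in the camera images.
- used_roll_center (a point): centre (half-way up) of the used-up tape roll, loose, about 30 g: a ring 50 mm outside, 37 mm bore, 25 mm tall, brown card core (25 mm tall) with one thin layer of red tape (17 mm wide) round its middle. It sits level on the shoulder of one of the two spindles of the stand; which one varies. Axis z is the ring's axis.
- full_roll_center (a point): centre (half-way up) of the full red tape roll on the other spindle: a ring 66 mm outside, 37 mm bore, 25 mm tall, about 90 g, a thick layer of red tape (17 mm wide) on the same card core. Stays where it is.
- stand: fixed grey stand, base plate 85 (x) x 195 (y) x 12 mm thick; origin at the centre of its underside on the worktable. Two upright spindles of 32 mm diameter at y = -55 and y = +55 mm of its frame; each has a shoulder of up to 46 mm diameter whose top, 30 mm above the worktable, carries the roll; the spindles end 80 mm above the worktable (25 mm above the rolls), with a tapered tip.
- basket_floor (a point): centre of the inner floor of the fixed small ivory basket, 5 mm above the worktable. Inside 80 mm along x and 108 mm along y of this frame between upright walls; the rim is 58 mm above the worktable and 105 x 136 mm over its outside.
- tape_case: fixed clear case of fresh tape rolls with a hinged clear lid, 90 (x) x 174 (y) x 64 mm tall; origin at the centre of its underside on the worktable. Front (lid bar) towards its -x, hinge along y at the back.
- lid_hinge (a point): middle of the lid's hinge line, 41 mm behind the case's centre and 52 mm above the worktable; axes as the case's: the hinge line runs along y.
- lid_bar_center (a point): centre of the round steel pull bar on the lid's front edge: 10 mm diameter, 80 mm long, parallel to the hinge (y), held at its ends by two arms, 37 mm of open space between it and the lid's front face, 58 mm above the worktable when closed. It lies 125 mm in front of the hinge line and 6 mm above it when closed, and turns with the lid about the hinge. The bar may turn between the fingers.
- tape_case_lid (a joint): lid angle in rad: 0 closed, grows as the lid opens upward and back; 1.047 is 60 degrees; stop at 1.83. The lid falls shut by its own weight (about 1 N at the bar) if let go below about 75 degrees.
- sample_cup: bystander: loose lidded white sample cup, 62 mm diameter, 42 mm tall; origin at the centre of its underside.
- front_pack: bystander: loose product pack, a 97 x 148 x 43 mm mound with a small clip, on the left near the front edge; origin at the centre of its underside.
There are look-alikes about, which are no part of the job. Leave any black, green or yellow look-alike of the part that bears used_roll_center alone.

How it is judged:
By the outcome, as a careful person would: the job done as asked, in the order asked, and still so for the second after the job is handed in, while the arm keeps its last pose, push and grip.
It also fails if it takes over 53 s, if anything falls off the work surface, if the arm or the gripper's body presses on something with over 40 N, if the wrist force passes 120 N, or if a joint passes its speed limit or range.

## Working session

There is one attempt and no reset: what is moved stays moved. The work goes in short steps, Python scripts to look and compute and a tool call to move; the robot and the scene stay as the last step left them, time stands still between calls to the robot, and variables do not carry over. Pictures are saved under pics/ and viewed, at most 10 in all, crops included, and the job is handed in when it is done.

Besides the shell and the picture viewer there is one more tool, called after ">>>" as name(argument=value, ...) on one line, values as JSON. play_rows: Moves the arm, as the interface text tells. Its arguments: {"type":"object","properties":{"dp":{"type":"array","items":{"type":"array","items":{"type":"number"}}},"turn":{"type":"array","items":{"type":"array","items":{"type":"number"}}},"claw":{"type":"array","items":{"type":"number"}},"force":{"type":"number"}},"required":["dp","turn","claw"]}

```bash
mkdir -p pics; ls; python3 - <<'E'
from rig import sensors, snapshot, calibration, r
import cv2
for n in("scene","top"):
    cv2.imwrite(f"pics/{n}0.png",snapshot(n)[:,:,::-1]); c=calibration(n); print(n,c)
s=sensors.observe(); print(s)
E
```

```text
pics
scene {'mtx': array([[377.39219863,   0.        , 324.38169285],
       [  0.        , 377.39219863, 202.47723073],
       [  0.        ,   0.        ,   1.        ]]), 'dist': array([-0.05441276,  0.        ,  0.        ,  0.        ,  0.        ]), 'R': array([[-0.85991666, -0.5103774 , -0.0076316 ],
       [-0.3062942 ,  0.52790901, -0.79214641],
       [ 0.40832241, -0.67884239, -0.6102834 ]]), 't': array([0.39487629, 0.27915646, 0.63582735])}
top {'mtx': array([[372.60956656,   0.        , 312.75055708],
       [  0.        , 372.60956656, 199.002354  ],
       [  0.        ,   0.        ,   1.        ]]), 'dist': array([-0.00269317,  0.        ,  0.        ,  0.        ,  0.        ]), 'R': array([[-0.01087726, -0.99949521, -0.02984964],
       [-0.99555679,  0.01361699, -0.09317329],
       [ 0.09353272,  0.02870354, -0.99520236]]), 't': array([-0.09110875,  0.51479814,  0.96554215])}
{'clock': 0.1, 'q': array([ 1.11730468,  0.31163613,  0.01400089,  1.51287746, -0.00443   ,
        1.31919315, -0.0272237 ]), 'qvel': array([-0.00163156, -0.00113203,  0.00030565, -0.00420763, -0.00037473,
       -0.00200009, -0.00080571]), 'joint_torque': array([ 6.59783364e-04, -3.80857873e+01,  1.46570751e-01, -2.31240678e+01,
        1.22750126e-02,  8.12450802e-03, -2.28427649e-05]), 'ee_pos': array([ 0.21990755, -0.50344162,  0.2383427 ]), 'tcp_rot': array([-3.07324151e+00, -6.41924257e-01,  7.62450767e-04]), 'wrist_force': array([ 0.86509345,  0.17130023, -0.50859601]), 'torque': array([-0.01600332,  0.00339413,  0.05913661]), 'gripper_force': 0.0, 'gripper_width': 0.0851751218055507}
```

View pics/scene0.png

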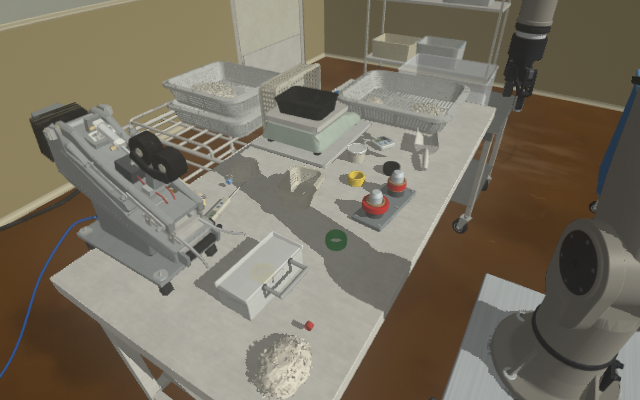

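View pics/top0.png

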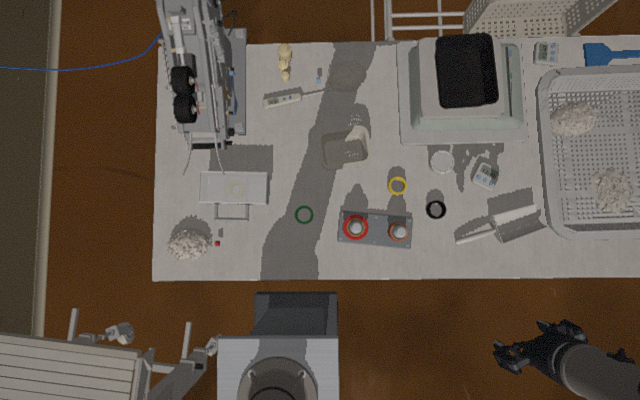

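The scene view shows the stand (about 385,205), the case (260,275) and the basket (303,180). In the top view the full roll is at (355,228), the used roll at (398,232), the basket at (345,150) and the case at (233,187) with its bar near row 217. I'll zoom in next.

```bash
cat > h.py <<'E'
import numpy as np, cv2
from rig import calibration
def ray(n,uv):
    c=calibration(n); p=cv2.undistortPoints(np.array(uv,float).reshape(-1,1,2),c["mtx"],np.array(c["dist"]))[:,0]
    d=np.c_[p,np.ones(len(p))]@c["R"]; return -c["R"].T@c["t"], d
def plane(n,uv,z):
    o,d=ray(n,uv); return o+d*((z-o[2])/d[:,2])[:,None]
def two(ua,ub):
    A=[];b=[]
    for n,u in(("top",ua),("scene",ub)):
        o,d=ray(n,[u]); d=d[0]/np.linalg.norm(d[0]); M=np.eye(3)-np.outer(d,d); A.append(M); b.append(M@o)
    return np.linalg.lstsq(np.vstack(A),np.hstack(b),rcond=None)[0]
def proj(n,X):
    c=calibration(n); return cv2.projectPoints(np.array(X,float).reshape(-1,1,3),cv2.Rodrigues(c["R"])[0],c["t"],c["mtx"],np.array(c["dist"]))[0][:,0]
E
python3 - <<'E'
import cv2
t=cv2.imread("pics/top0.png"); s=cv2.imread("pics/scene0.png")
z=lambda i,k:cv2.resize(i,None,fx=k,fy=k,interpolation=cv2.INTER_CUBIC)
cv2.imwrite("pics/t1.png",z(t[120:260,310:420],4)); cv2.imwrite("pics/t2.png",z(t[160:230,190:280],8)); cv2.imwrite("pics/s1.png",z(s[140:330,210:420],3))
E
```

```text
(no output)
```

View pics/t1.png

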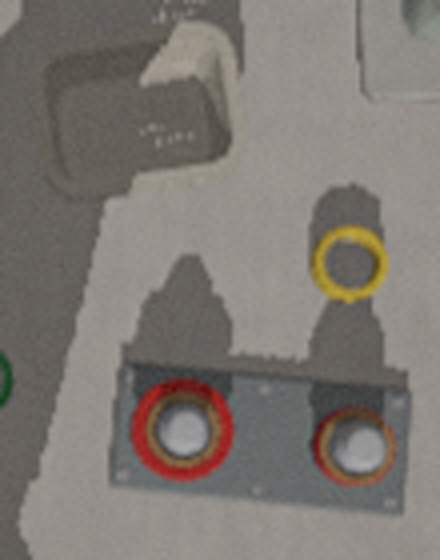

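View pics/t2.png

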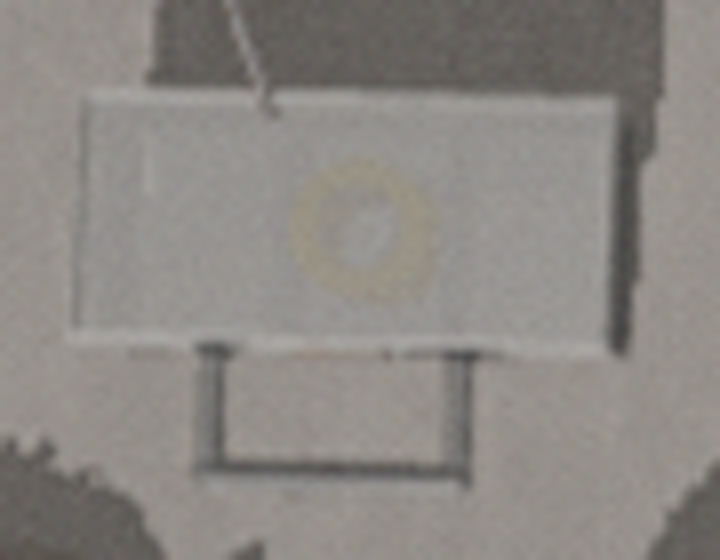

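View pics/s1.png

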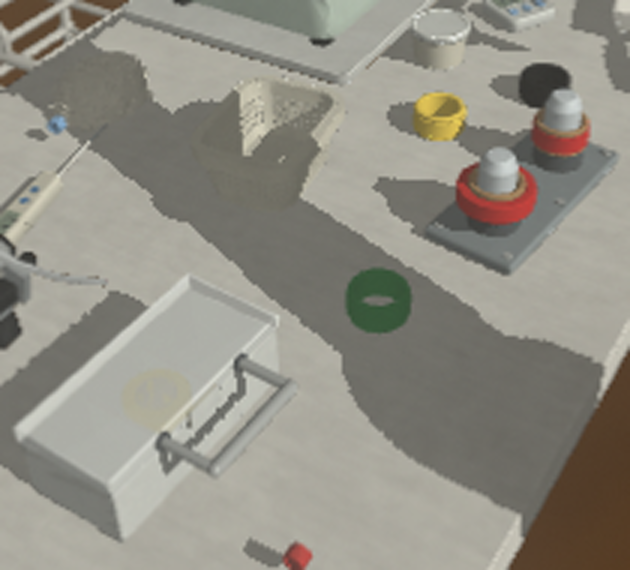

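The crops show the used roll around t1 (355,447) and the full roll around (183,430). The bar runs from t2 (200,468) to (465,475), and the lid corners are clear. The basket rim is hard to see in shadow, so I'll measure and brighten that part.

```bash
python3 - <<'E'
from h import *
np.set_printoptions(precision=4,suppress=True)
t=cv2.imread("pics/top0.png"); s=cv2.imread("pics/scene0.png")
f=lambda P,k,o:(np.array(P,float)+.5)/k-.5+np.array(o)
for n in("top","scene"):
    print(n,-calibration(n)["R"].T@calibration(n)["t"])
lid=f([(85,92),(618,97),(612,355),(70,340)],8,(190,160)); P=plane("top",lid,.064); print("lid",P, P.mean(0))
bt=f([(200,468),(465,475)],8,(190,160)); bs=f([(215,470),(293,385)],3,(210,140))
B=plane("top",bt,.058); print("bar top",B,B.mean(0)); B2=plane("scene",bs,.058); print("bar scene",B2,B2.mean(0))
print("two",two(bt.mean(0),bs.mean(0)), "lid dir",np.degrees(np.arctan2(*(P[0]-P[1]+P[3]-P[2])[:2])),"bar dir",np.degrees(np.arctan2(*(B[0]-B[1])[:2])))
# red masks
for n,im,boxes in(("top",t,[(205,255,335,375),(205,255,380,415)]),("scene",s,[(180,225,355,391),(160,200,384,415)])):
    for a,b,c,d in boxes:
        h=cv2.cvtColor(im[a:b,c:d],cv2.COLOR_BGR2HSV); m=((h[...,1]>120)&((h[...,0]<10)|(h[...,0]>170))&(h[...,2]>60)).astype(np.uint8)
        cs=max(cv2.findContours(m,0,1)[0],key=len); e=cv2.minEnclosingCircle(cs); x=cv2.boundingRect(cs)
        print(n,m.sum(),"circ",e[0][0]+c,e[0][1]+a,e[1],"bbox",x[0]+c,x[1]+a,x[2:], plane(n,[(e[0][0]+c,e[0][1]+a)],.0425))
# spindle tips by brightness
tips=plane("top",f([(364,447),(185,430)],4,(310,120)),.078); print("tips",tips)
st=plane("top",f([(118,365),(412,388),(403,513),(111,485)],4,(310,120)),.012); print("stand",st,st.mean(0))
rim=plane("top",f([(45,60),(238,45),(238,158),(62,200)],4,(310,120)),.058); print("rim",rim)
g=lambda i:np.clip((i/255.)**.6*255*1.1,0,255).astype(np.uint8)
a=cv2.resize(g(t[120:180,312:382]),None,fx=8,fy=8,interpolation=2)[:, :560]; a=a[:480,:400+0] if 0 else a
b=cv2.resize(g(s[160:215,268:330]),None,fx=8,fy=8,interpolation=2)
H=max(a.shape[0],b.shape[0]); pad=lambda i:cv2.copyMakeBorder(i,0,H-i.shape[0],0,0,0)
o=np.hstack([pad(a),pad(b)]); o=cv2.resize(o,None,fx=.75,fy=.75,interpolation=3); print(o.shape); cv2.imwrite("pics/b.png",o)
E
```

```text
top [ 0.4212 -0.1258  1.0062]
scene [0.1654 0.4858 0.6122]
lid [[0.5862 0.1914 0.064 ]
 [0.5818 0.0186 0.064 ]
 [0.4988 0.0205 0.064 ]
 [0.5059 0.1949 0.064 ]] [0.5432 0.1064 0.064 ]
bar top [[0.4647 0.1541 0.058 ]
 [0.4614 0.0686 0.058 ]] [0.463  0.1113 0.058 ]
bar scene [[0.4609 0.1504 0.058 ]
 [0.4574 0.0678 0.058 ]] [0.4592 0.1091 0.058 ]
two [0.4615 0.1106 0.057 ] lid dir 1.9019134916418297 bar dir 2.1908249433032485
top 245 circ 355.19862937927246 226.6643829345703 12.86669921875 bbox 343 215 (25, 25) [[ 0.4388 -0.2064  0.0425]]
top 37 circ 395.0 231.5 8.732224464416504 bbox 388 223 (10, 18) [[ 0.4253 -0.3078  0.0425]]
scene 264 circ 374.9285717010498 203.3095245361328 13.345544815063477 bbox 362 195 (27, 20) [[ 0.4371 -0.2075  0.0425]]
scene 110 circ 396.5 185.0 8.732224464416504 bbox 388 183 (18, 9) [[ 0.4209 -0.3079  0.0425]]
tips [[ 0.4253 -0.3149  0.078 ]
 [ 0.437  -0.2051  0.078 ]]
stand [[ 0.4819 -0.1671  0.012 ]
 [ 0.4642 -0.3612  0.012 ]
 [ 0.3821 -0.3524  0.012 ]
 [ 0.4024 -0.1611  0.012 ]] [ 0.4326 -0.2605  0.012 ]
rim [[ 0.678  -0.1214  0.058 ]
 [ 0.6855 -0.2464  0.058 ]
 [ 0.6113 -0.2446  0.058 ]
 [ 0.5858 -0.1311  0.058 ]]
(360, 792, 3)
```

View pics/b.png

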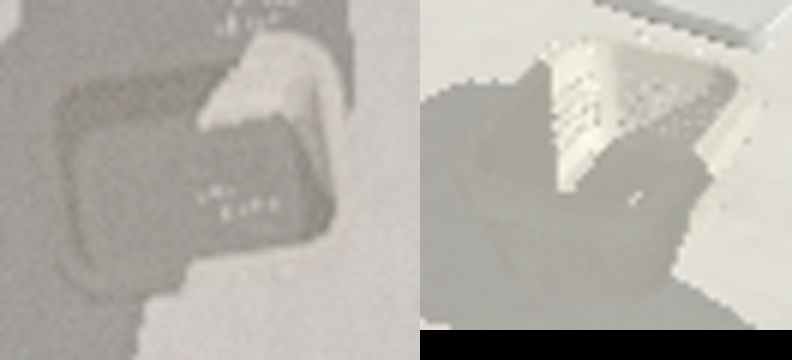

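The composite shows the basket's outer rim in the top crop at about (50,85), (60,305), (345,250) and (345,40). Its floor corners are near (85,290), (80,125), (285,112) and (325,235).

```bash
python3 - <<'E'
from h import *
np.set_printoptions(precision=4,suppress=True)
f=lambda P,k,o:(np.array(P,float)+.5)/k-.5+np.array(o)
for nm,n,p,z,o in(("rim","top",[(50,80),(60,305),(345,250),(348,30)],.058,(312,120)),("floor","top",[(80,125),(85,290),(325,235),(285,112)],.005,(312,120)),("rimS","scene",[(125,45),(33,165),(280,195),(328,72)],.058,(268,160))):
    P=plane(n,f(p,6,o),z); print(nm,P[:,:2],P.mean(0),[np.linalg.norm(P[i]-P[i-1]) for i in range(4)])
# bar tcp predictions etc
E
```

```text
rim [[ 0.6825 -0.1189]
 [ 0.5839 -0.122 ]
 [ 0.6058 -0.2443]
 [ 0.7022 -0.248 ]] [ 0.6436 -0.1833  0.058 ] [np.float64(0.1305626583349135), np.float64(0.09870033479079034), np.float64(0.12427631706498095), np.float64(0.09647252451515215)]
floor [[ 0.6759 -0.132 ]
 [ 0.5997 -0.1332]
 [ 0.6231 -0.2421]
 [ 0.6802 -0.2253]] [ 0.6447 -0.1832  0.005 ] [np.float64(0.09345222292721234), np.float64(0.07625143941183038), np.float64(0.11141213782638275), np.float64(0.05952300570951864)]
rimS [[ 0.703  -0.218 ]
 [ 0.6821 -0.1203]
 [ 0.5798 -0.1545]
 [ 0.6108 -0.245 ]] [ 0.6439 -0.1845  0.058 ] [np.float64(0.09604580021206519), np.float64(0.0999305020782839), np.float64(0.10786710552023766), np.float64(0.09565919925007145)]
```

>>> play_rows(dp=[[0.0206,0.0189,-0.012],[0.0206,0.0189,-0.012],[0.0206,0.0189,-0.012],[0.0206,0.0189,-0.012],[0.0206,0.0189,-0.012],[0.0206,0.0189,-0.012],[0.0206,0.0189,-0.012],[0.0206,0.0189,-0.012],[0.0206,0.0189,-0.012],[0.0206,0.0189,-0.012]], turn=[[0,0,0],[0,0,0],[0,0,0],[0,0,0],[0,0,0],[0,0,0],[0,0,0],[0,0,0],[0,0,0],[0,0,0]], claw=[0.85,0.85,0.85,0.85,0.85,0.85,0.85,0.85,0.85,0.85], force=30)

```text
clock: 1.1
ee_pos: [0.4265, -0.314, 0.1184]
tcp_rot: [-3.075, -0.642, 0.001]
wrist_force: [0.1, -0.7, -0.2]
gripper_width: 0.0725
gripper_force: 0.0
```

>>> play_rows(dp=[[0,0,0],[0,0,0],[0,0,0],[0,0,0],[0,0,0],[0,0,0],[0,0,0],[0,0,0],[0,0,0],[0,0,0]], turn=[[0,0,0],[0,0,0],[0,0,0],[0,0,0],[0,0,0],[0,0,0],[0,0,0],[0,0,0],[0,0,0],[0,0,0]], claw=[0.85,0.85,0.85,0.85,0.85,0.85,0.85,0.85,0.85,0.85])

```text
clock: 2.1
ee_pos: [0.4262, -0.3149, 0.1193]
tcp_rot: [-3.075, -0.643, 0.0]
wrist_force: [0.9, -0.4, -0.6]
gripper_width: 0.0724
gripper_force: 0.0
```

>>> play_rows(dp=[[0,0,-0.011],[0,0,-0.011],[0,0,-0.011],[0,0,-0.011],[0,0,-0.01],[0,0,-0.01],[0,0,-0.01],[0,0,-0.01],[0,0,0],[0,0,0]], turn=[[0,0,0],[0,0,0],[0,0,0],[0,0,0],[0,0,0],[0,0,0],[0,0,0],[0,0,0],[0,0,0],[0,0,0]], claw=[0.85,0.85,0.85,0.85,0.85,0.85,0.85,0.85,0.85,0.85])

```text
clock: 3.1
ee_pos: [0.4261, -0.315, 0.0351]
tcp_rot: [-3.075, -0.642, 0.0]
wrist_force: [0.5, 1.1, 0.3]
gripper_width: 0.0727
gripper_force: 0.0
```

```bash
python3 - <<'E'
from rig import *
import cv2, numpy as np
a=snapshot("scene")[130:230,330:450,::-1]; b=snapshot("top")[180:280,340:460,::-1]
cv2.imwrite("pics/g.png",cv2.resize(np.hstack([a,b]),None,fx=3.3,fy=3.3,interpolation=2))
E
```

```text
(no output)
```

View pics/g.png

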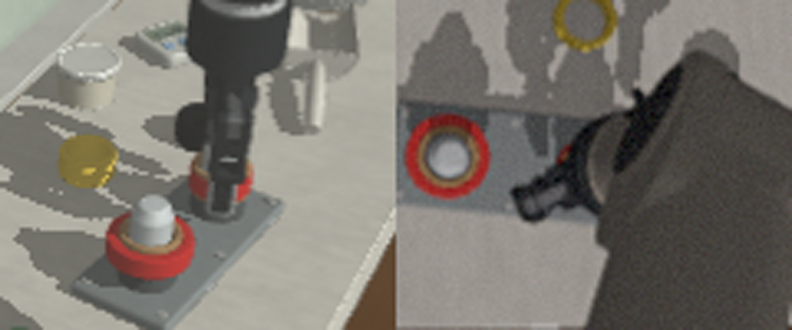

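The view shows the fingers straddling the used roll at about (222,180), clear of the full roll. I'll close the gripper, then lift.

>>> play_rows(dp=[[0,0,0],[0,0,0],[0,0,0],[0,0,0],[0,0,0],[0,0,0],[0,0,0],[0,0,0],[0,0,0],[0,0,0]], turn=[[0,0,0],[0,0,0],[0,0,0],[0,0,0],[0,0,0],[0,0,0],[0,0,0],[0,0,0],[0,0,0],[0,0,0]], claw=[0.5,0.5,0.5,0.5,0.5,0.5,0.5,0.5,0.5,0.5], force=25)

```text
clock: 4.2
ee_pos: [0.4266, -0.3153, 0.036]
tcp_rot: [3.074, 0.642, 0.001]
wrist_force: [-0.9, 0.9, 5.7]
gripper_width: 0.0493
gripper_force: 25.8
```

>>> play_rows(dp=[[0,0,0.005],[0,0,0.01],[0,0,0.012],[0,0,0.012],[0,0,0.012],[0,0,0.012],[0,0,0.012],[0,0,0.01],[0,0,0.005],[0,0,0]], turn=[[0,0,0],[0,0,0],[0,0,0],[0,0,0],[0,0,0],[0,0,0],[0,0,0],[0,0,0],[0,0,0],[0,0,0]], claw=[0.45,0.45,0.45,0.45,0.45,0.45,0.45,0.45,0.45,0.45])

```text
clock: 5.2
ee_pos: [0.4267, -0.3154, 0.1262]
tcp_rot: [3.074, 0.642, 0.002]
wrist_force: [1.0, -0.3, -0.1]
gripper_width: 0.0491
gripper_force: 26.0
```

>>> play_rows(dp=[[0.012,0.007,0],[0.022,0.013,0],[0.026,0.016,0],[0.026,0.016,0],[0.026,0.016,0],[0.026,0.016,0],[0.026,0.016,0],[0.026,0.016,0],[0.018,0.011,0],[0.01,0.005,0]], turn=[[0,0,-0.024],[0,0,-0.024],[0,0,-0.024],[0,0,-0.024],[0,0,-0.024],[0,0,-0.024],[0,0,-0.024],[0,0,-0.024],[0,0,-0.024],[0,0,-0.024]], claw=[0.45,0.45,0.45,0.45,0.45,0.45,0.45,0.45,0.45,0.45])

```text
clock: 6.2
ee_pos: [0.6455, -0.1798, 0.1239]
tcp_rot: [-3.127, -0.273, 0.001]
wrist_force: [-1.1, 0.1, -0.8]
gripper_width: 0.0493
gripper_force: 26.0
```

```bash
python3 - <<'E'
from rig import *
import cv2, numpy as np
a=snapshot("scene")[110:230,250:370,::-1]; b=snapshot("top")[90:210,290:410,::-1]
cv2.imwrite("pics/g2.png",cv2.resize(np.hstack([a,b]),None,fx=3.3,fy=3.3,interpolation=2))
E
```

```text
(no output)
```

View pics/g2.png

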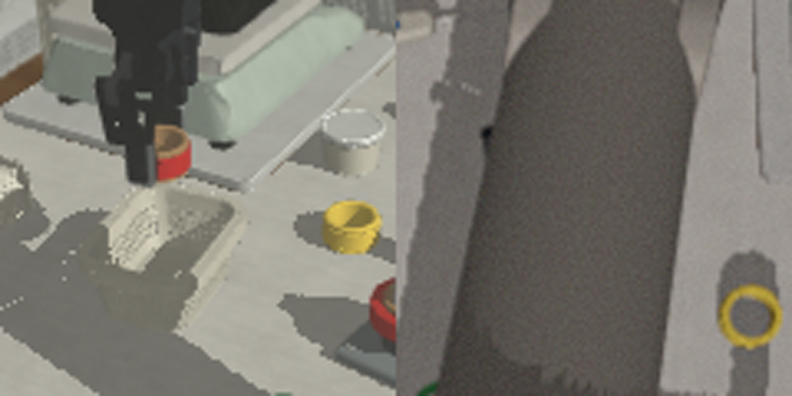

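The roll is held above the basket: ring at (172,152), basket at (165,250) in the left crop. I'll lower it and release.

>>> play_rows(dp=[[0,-0.001,-0.005],[0,0,-0.01],[0,0,-0.012],[0,0,-0.012],[0,0,-0.012],[0,0,-0.012],[0,0,-0.01],[0,0,-0.009],[0,0,-0.005],[0,0,0]], turn=[[0,0,0],[0,0,0],[0,0,0],[0,0,0],[0,0,0],[0,0,0],[0,0,0],[0,0,0],[0,0,0],[0,0,0]], claw=[0.45,0.45,0.45,0.45,0.45,0.45,0.45,0.45,0.45,0.45])

```text
clock: 7.3
ee_pos: [0.6436, -0.1838, 0.0373]
tcp_rot: [-3.129, -0.27, 0.003]
wrist_force: [-0.2, -0.2, 1.0]
gripper_width: 0.0494
gripper_force: 26.0
```

>>> play_rows(dp=[[0,0,0],[0,0,0],[0,0,0],[0,0,0],[0,0,0.005],[0,0,0.012],[0,0,0.018],[0,0,0.02],[0,0,0.025],[0,0,0.02]], turn=[[0,0,0],[0,0,0],[0,0,0],[0,0,0],[0,0,0],[0,0,0],[0,0,0],[0,0,0],[0,0,0],[0,0,0]], claw=[0.6,0.75,0.75,0.75,0.75,0.75,0.75,0.75,0.75,0.75])

```text
clock: 8.3
ee_pos: [0.645, -0.1842, 0.1412]
tcp_rot: [3.129, 0.27, 0.004]
wrist_force: [-0.0, 0.4, 1.0]
gripper_width: 0.064
gripper_force: 0.0
```

>>> play_rows(dp=[[-0.018,0.029,0],[-0.018,0.029,0],[-0.018,0.029,0],[-0.019,0.03,0],[-0.019,0.03,0],[-0.019,0.03,0],[-0.018,0.029,0],[-0.018,0.029,0],[-0.018,0.029,0],[-0.018,0.029,0]], turn=[[0,0,0.136],[0,0,0.136],[0,0,0.136],[0,0,0.136],[0,0,0.136],[0,0,0.136],[0,0,0.136],[0,0,0.136],[0,0,0.136],[0,0,0.136]], claw=[0.75,0.7,0.6,0.5,0.4,0.4,0.35,0.35,0.35,0.35])

```text
clock: 9.3
ee_pos: [0.461, 0.1101, 0.1397]
tcp_rot: [2.257, 2.182, 0.003]
wrist_force: [0.0, 0.1, -0.3]
gripper_width: 0.0296
gripper_force: 0.0
```

```bash
python3 - <<'E'
from h import *
from rig import *
import cv2, numpy as np
s=sensors.observe(); R=cv2.Rodrigues(s["tcp_rot"])[0]; print(s["ee_pos"],R[:,1],R[:,2],s["q"],r.tip_reach)
S=snapshot("scene");T=snapshot("top")
cv2.imwrite("pics/topn.png",T[:,:,::-1]); cv2.imwrite("pics/scn.png",S[:,:,::-1])
a=S[150:270,250:370,::-1]; b=T[110:230,290:410,::-1]; c=S[190:340,205:355,::-1]
z=lambda i,k:cv2.resize(i,(k,k),interpolation=2)
cv2.imwrite("pics/g3.png",np.hstack([np.vstack([z(a,250),z(b,250)]),z(c,500)]))
E
```

```text
[0.46098695 0.11007248 0.13968846] [ 0.99943341 -0.0335567   0.00260915] [ 2.60013499e-03 -3.12166096e-04 -9.99996571e-01] [ 0.16835579  0.28431739 -0.52792207  1.84778942  0.16496685  1.05007181
 -0.45778199] 0.008
```

View pics/g3.png

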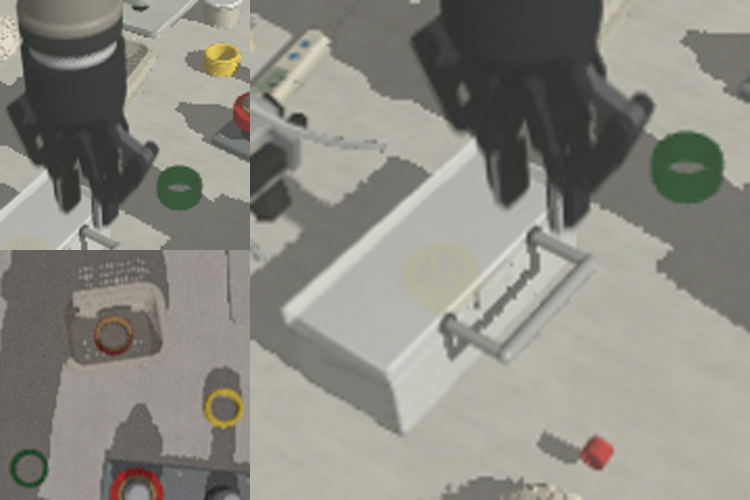

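The used roll lies in the basket at (113,335) in the lower-left crop, and the bar is clear below the fingers. I'll descend onto the bar.

>>> play_rows(dp=[[0,0,-0.01],[0,0,-0.013],[0,0,-0.013],[0,0,-0.013],[0,0,-0.013],[0,0,-0.011],[0,0,-0.01],[0,0,-0.008],[0,0,0],[0,0,0]], turn=[[0,0,0],[0,0,0],[0,0,0],[0,0,0],[0,0,0],[0,0,0],[0,0,0],[0,0,0],[0,0,0],[0,0,0]], claw=[0.35,0.35,0.35,0.35,0.35,0.35,0.35,0.35,0.35,0.35])

```text
clock: 10.4
ee_pos: [0.4613, 0.1091, 0.0473]
tcp_rot: [2.264, 2.178, 0.0]
wrist_force: [0.8, 0.1, 0.1]
gripper_width: 0.03
gripper_force: 0.0
```

>>> play_rows(dp=[[0,0,0],[0,0,0],[0,0,0],[0,0,0],[0,0,0],[0,0,0],[0,0,0],[0,0,0],[0,0,0],[0,0,0]], turn=[[0,0,0],[0,0,0],[0,0,0],[0,0,0],[0,0,0],[0,0,0],[0,0,0],[0,0,0],[0,0,0],[0,0,0]], claw=[0.3,0.25,0.2,0.15,0.1,0.06,0.04,0.02,0.02,0.02], force=30)

```text
clock: 11.4
ee_pos: [0.4603, 0.109, 0.0474]
tcp_rot: [-2.263, -2.178, 0.002]
wrist_force: [-3.4, -0.6, 5.5]
gripper_width: 0.0094
gripper_force: 29.3
```

```bash
python3 - <<'E'
import numpy as np
th=np.radians(np.linspace(0,60,31)+2.75); d=np.c_[np.diff(-.12514*np.cos(th)),np.diff(.12514*np.sin(th))]
d=np.c_[d[:,0],-.035*d[:,0],d[:,1]]
for k in range(3): print(np.round(d[10*k:10*k+10],4).tolist(), d[10*k:10*k+10].sum(0))
E
```

```text
[[0.0003, -0.0, 0.0044], [0.0004, -0.0, 0.0043], [0.0006, -0.0, 0.0043], [0.0007, -0.0, 0.0043], [0.0009, -0.0, 0.0043], [0.001, -0.0, 0.0042], [0.0012, -0.0, 0.0042], [0.0013, -0.0, 0.0042], [0.0015, -0.0001, 0.0041], [0.0016, -0.0001, 0.0041]] [ 0.00959166 -0.00033571  0.04238903]
[[0.0018, -0.0001, 0.004], [0.0019, -0.0001, 0.0039], [0.002, -0.0001, 0.0039], [0.0022, -0.0001, 0.0038], [0.0023, -0.0001, 0.0037], [0.0024, -0.0001, 0.0036], [0.0026, -0.0001, 0.0035], [0.0027, -0.0001, 0.0035], [0.0028, -0.0001, 0.0034], [0.0029, -0.0001, 0.0033]] [ 0.02351111 -0.00082289  0.03655212]
[[0.003, -0.0001, 0.0032], [0.0031, -0.0001, 0.003], [0.0032, -0.0001, 0.0029], [0.0033, -0.0001, 0.0028], [0.0034, -0.0001, 0.0027], [0.0035, -0.0001, 0.0026], [0.0036, -0.0001, 0.0025], [0.0037, -0.0001, 0.0023], [0.0038, -0.0001, 0.0022], [0.0038, -0.0001, 0.0021]] [ 0.03459478 -0.00121082  0.02630648]
```

>>> play_rows(dp=[[-0.0005,0,0.0044],[0.0004,0,0.0043],[0.0006,0,0.0043],[0.0007,0,0.0043],[0.0009,0,0.0043],[0.001,0,0.0042],[0.0012,0,0.0042],[0.0013,0,0.0042],[0.0015,-0.0001,0.0041],[0.0016,-0.0001,0.0041]], turn=[[0,0,0],[0,0,0],[0,0,0],[0,0,0],[0,0,0],[0,0,0],[0,0,0],[0,0,0],[0,0,0],[0,0,0]], claw=[0.02,0.02,0.02,0.02,0.02,0.02,0.02,0.02,0.02,0.02])

```text
clock: 12.4
ee_pos: [0.4692, 0.1087, 0.0898]
tcp_rot: [-2.263, -2.177, 0.002]
wrist_force: [-3.6, -0.3, -0.9]
gripper_width: 0.0089
gripper_force: 29.2
```

>>> play_rows(dp=[[0.0016,-0.0001,0.004],[0.0019,-0.0001,0.0039],[0.002,-0.0001,0.0039],[0.0022,-0.0001,0.0038],[0.0023,-0.0001,0.0037],[0.0024,-0.0001,0.0036],[0.0026,-0.0001,0.0035],[0.0027,-0.0001,0.0035],[0.0028,-0.0001,0.0034],[0.0029,-0.0001,0.0033]], turn=[[0,0,0],[0,0,0],[0,0,0],[0,0,0],[0,0,0],[0,0,0],[0,0,0],[0,0,0],[0,0,0],[0,0,0]], claw=[0.02,0.02,0.02,0.02,0.02,0.02,0.02,0.02,0.02,0.02])

```text
clock: 13.4
ee_pos: [0.4908, 0.1079, 0.1266]
tcp_rot: [-2.261, -2.176, 0.007]
wrist_force: [-8.7, 0.1, 3.9]
gripper_width: 0.0088
gripper_force: 29.2
```

>>> play_rows(dp=[[0.003,-0.0001,0.0032],[0.0031,-0.0001,0.003],[0.0032,-0.0001,0.0029],[0.0033,-0.0001,0.0028],[0.0034,-0.0001,0.0027],[0.0035,-0.0001,0.0026],[0.0036,-0.0001,0.0025],[0.0037,-0.0001,0.0023],[0.0038,-0.0001,0.0022],[0.0038,-0.0001,0.0021]], turn=[[0,0,0],[0,0,0],[0,0,0],[0,0,0],[0,0,0],[0,0,0],[0,0,0],[0,0,0],[0,0,0],[0,0,0]], claw=[0.02,0.02,0.02,0.02,0.02,0.02,0.02,0.02,0.02,0.02])

```text
clock: 14.4
ee_pos: [0.5274, 0.1066, 0.1553]
tcp_rot: [2.264, 2.177, -0.002]
wrist_force: [-8.8, -2.0, 11.1]
gripper_width: 0.0088
gripper_force: 30.4
```

>>> play_rows(dp=[[0,0,0],[0,0,0],[0,0,0],[0,0,0],[0,0,0],[0,0,0],[0,0,0],[0,0,0],[0,0,0],[0,0,0]], turn=[[0,0,0],[0,0,0],[0,0,0],[0,0,0],[0,0,0],[0,0,0],[0,0,0],[0,0,0],[0,0,0],[0,0,0]], claw=[0.02,0.02,0.02,0.02,0.02,0.02,0.02,0.02,0.02,0.02])

```text
clock: 15.4
ee_pos: [0.5289, 0.1066, 0.1558]
tcp_rot: [2.263, 2.175, 0.003]
wrist_force: [-7.4, -1.9, 11.0]
gripper_width: 0.0084
gripper_force: 30.6
```

```bash
python3 - <<'E'
from rig import *
import cv2, numpy as np
s=sensors.observe(); print(s["ee_pos"],np.abs(s["qvel"]).max(),s["wrist_force"],s["torque"])
S=snapshot("scene");T=snapshot("top")
a=T[110:260,290:440,::-1]; c=S[140:340,205:405,::-1]
z=lambda i,k:cv2.resize(i,(k,k),interpolation=2)
o=np.zeros((500,750,3),np.uint8); o[:250,:250]=z(a,250); o[:,250:]=z(c,500); cv2.imwrite("pics/g4.png",o)
E
```

```text
[0.52886004 0.10657035 0.15580667] 0.0014161121507714665 [-7.38718192 -1.89919531 11.04810735] [-0.35726994  1.45317761  0.01532625]
```

View pics/g4.png

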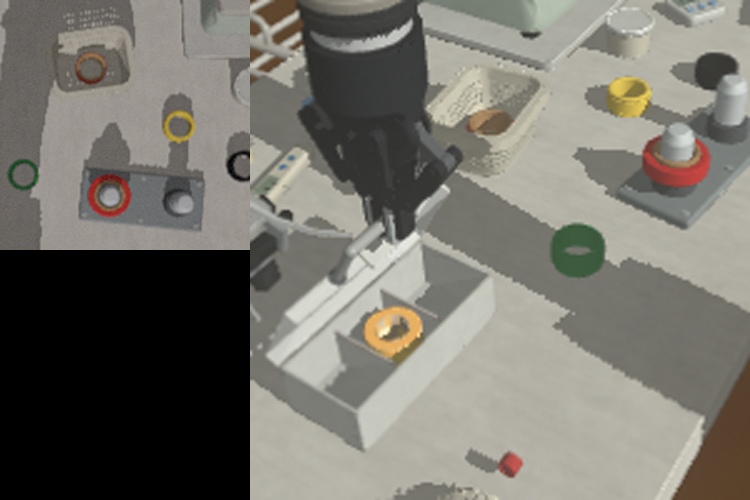

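The lid is open with the bar held. The used roll is in the basket, and the full roll and cup have not moved. The bar's near end is at scene (242,249), so I'll check the angle from that.

```bash
python3 - <<'E'
from h import *
for th in(50,55,60,65,70):
    a=np.radians(th+2.75); b=.12514
    print(th,[proj("scene",[[.5845-b*np.cos(a)+.0014*s,.1066+.041*s,.052+b*np.sin(a)]])[0].round(1) for s in(1,.5)])
E
```

```text
50 [array([254.9, 249.1]), array([262.5, 242.2])]
55 [array([250.4, 244.7]), array([258.1, 237.8])]
60 [array([245.7, 240.5]), array([253.5, 233.7])]
65 [array([241. , 236.6]), array([248.9, 229.9])]
70 [array([236.1, 233. ]), array([244.1, 226.4])]
```

>>> play_rows(dp=[[-0.0005,0,0.0003],[-0.0005,0,0.0003],[-0.0005,0,0.0002],[-0.0005,0,0.0002],[0,0,0],[0,0,0],[0,0,0],[0,0,0],[0,0,0],[0,0,0]], turn=[[0,0,0],[0,0,0],[0,0,0],[0,0,0],[0,0,0],[0,0,0],[0,0,0],[0,0,0],[0,0,0],[0,0,0]], claw=[0.02,0.02,0.02,0.02,0.02,0.02,0.02,0.02,0.02,0.02])

```text
clock: 16.5
ee_pos: [0.5263, 0.1066, 0.1546]
tcp_rot: [2.264, 2.177, 0.002]
wrist_force: [-3.1, -1.9, 6.5]
gripper_width: 0.0087
gripper_force: 30.2
```

```bash
python3 - <<'E'
from rig import *
print(abs(sensors.observe()["qvel"]).max()); print(r.close_job())
E
```

```text
0.0010233998623136752
the job is handed in; nothing more can be done
None
```

I put the used roll in the ivory basket, left the full roll on its spindle, and handed in at about 16.5 s with the gripper still holding the lid at about 60° (estimated from arm position; a rough image check gave about 57°).

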